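Gauge a salvaged heat sink in the bench caliper

ROBOT

A 6-joint arm with a two-finger parallel gripper is mounted at the origin on the work surface. World frame = base frame: x ahead of the robot, y to its left, z up, the work surface at z = 0. Lengths are in m, angles in rad, forces in N, time in s.
With the tool pointing down it reaches from about 0.3 to 0.875 m from the base axis. Payload 4.2 kg.
Tool frame: the origin (TCP) lies at the very end of the fingers, on their centre line; the grasp point (between the pads) lies 19 mm behind it; z points along the fingers, y is the line along which they close (so a half turn about z gives the same grasp; the last joint's range is limited). The gripper opens to 85 mm and grips with 20 to 120 N. Pads are 22 mm wide; open, the fingers measure 114 mm over their backs; the gripper's body (76 mm by 85 mm) begins 54 mm behind the grasp point. The pads swing forward as they close: fully open they stand 13 mm farther back than shut.
Start: joints at [1.33, 0.32, 1.565, -0, 1.257, -0.02], TCP at [0.126, 0.561, 0.231] pointing down, gripper open.
Joint ranges: [-3.11, 3.11], [-0.84, 2.01], [0.21, 2.61], [-1.34, 4.49], [0.05, 2.63], [-2.56, 2.56]. Speed limits (rad/s): [2.57, 2.57, 3.14, 3.14, 3.14, 3.14].

INTERFACE

Orientations are given as a unit quaternion [w, x, y, z].
In Python, from station import r gives the robot as it stands. The module is installed in compiled form; this text tells all that it offers.
- The arm moves only by the tool carry_out, never from a script. Its argument "commands" is a list of rows, each a list of 3 entries, a list of its own where there are three numbers: the shift along the tool's x, y, z scaled (see below), then the turn, a rotation vector about the tool's x, y, z scaled (see below), then the opening, from 0 (shut) to 1 (fully open). In form: [[[dx, dy, dz], [ax, ay, az], fingers], ...]. A call has 1 to 12 rows; each row is the pose to reach, as a shift and turn from the pose commanded when the call began, along the tool's axes at that moment; what a row does not reach only later rows make up. The controller multiplies each number of a shift by 250 mm and each number of a turn by 120 degrees. A row lasts 1/12 s, in which the tool goes at most 41.7 mm and 7.16 degrees, less where a joint would pass 70% of its speed; a pose out of reach is approached as far as the arm can. A call with a number of a shift or a turn outside -1 to 1 is refused whole. A call with a gripper value outside its range is refused whole. The fingers move at their own pace and stop on an object; "newtons" is the grip in N (left out, the last holds). Time passes only in rows, so rows that repeat a pose let the fingers close. It gives the time, the measured TCP pose, the force, the opening and the grip force at its end, in the units of the state.
- r.sense(): the state, without advancing time (a new reading comes with each control period).
- r.read_camera(name): name is "scene" or "top"; returns a dict with "color" (384x512x3 uint8, blue, green, red), "fovy" (degrees; the focal length in pixels is half the picture's height over the tangent of half this angle, whatever the lens; pixels are square), "cx", "cy" (the principal point, pixels), "camera_from_world" (4x4, takes a point from world to camera coordinates). Camera axes: x right, y down, z forward; pixel columns grow to the right and rows downward; lengths in m; the calibration is good to about 2 mm. A picture is of the moment at which its call begins. There is no depth.
- r.sign_off(): hands the job in; it is judged then, once.
The state is a dict: "time_s": time; "q": joint angles; "qvel": joint speeds; "effort": joint torques, N m; "position": TCP position; "orientation": TCP orientation; "ft_force": force on the tool from outside, world axes, zero at the start; "ft_torque": the same for the moment, N m; "opening": finger opening in m; "grasp_force": force on a finger pad.
Only numpy, scipy, OpenCV 4.12 (cv2) and the standard library are available. Lean on these libraries where they do the work, as an engineer would, in place of code of your own. Each camera call takes 0.05 s, during which the arm holds its last target. There are 200 camera calls.

TASK

Take the finned heat sink with the bracket on its side and stand it, fins up, on the mat between the open jaws of the bench caliper, its length running along the jaws and close to the beam, and let go of it. Then slide the moving jaw shut across the sink's width, bracket included, by pushing on the sprung thumb tab, until the sink is nipped between both jaws with a firm but gentle 8 N or so, hold that for a second, and leave the jaws closed on it. Never squeeze the sink much harder than that, and leave the plain block and the transformer where they are.

Things in the scene. Friction and masses are not known exactly. Their poses are not given: they have to be found in the camera images.
- heat_sink: Loose finned heat sink, 80 to 170 g: 56 mm long (x), 36 mm wide (y), 24 mm tall, flat long sides. A slotted steel bracket plate, 50 x 3 x 25 mm, is screwed tight beside its +y side, 0 to 16 mm off it (differs each time, not reported): 39 to 55 mm overall; straps on top make it 26 mm tall. Origin: centre of the sink's underside, z up. Either side may face either jaw.
- caliper: Bench caliper, fixed, turned up to 0.25 rad: steel beam 310 mm long (its y), 16 mm wide (x), 7 to 13 mm above the bench. Both jaws reach from it to -x (to the robot). Origin: on the bench under the beam's centre line, 100 mm to -y of the fixed jaw's face.
- fixed_jaw: Fixed jaw: steel bar 45 mm long (x), flat face 5 to 15 mm above the bench. Origin: at bench height below the middle of the face. +x points along the jaw to the beam, -y out of the face to the moving jaw. The beam's near side is at x = +24.5 mm: a sink touching it has its centre at x = -3.5 mm. A sink centre between x = -25 and 0 mm is well placed.
- moving_jaw: Moving jaw with grey carriage and display on the beam; bar, face, origin and axes as the fixed jaw's, but facing +y. Moving to +y closes it: the gap is 130 to 155 mm at the start and can close to 1 mm. It drags with about 2 N, so it stays where left and keeps a light nip. The carriage is 38 mm wide over the beam, reaches 86 mm behind the face (-y), its top 20 mm above the bench.
- thumb: Sprung thumb tab on the carriage's rear: upright dark steel plate 24 mm wide (x), 8 mm thick (y), 20 to 52 mm above the bench, its rear face 78 mm behind the moving jaw's face. Origin: centre of that rear face, the one to push; axes as the caliper's. Pushed to +y it yields against a stiff spring, stopping dead after 5 mm at about 12 N; the jaw gets the push less its drag. Springs back.
- spreader: Plain aluminium block without fins, 50 x 40 x 20 mm, loose; origin at the centre of its underside. A bystander at another of the three places; to be left alone.
- transformer: Small transformer, steel core 50 x 16 x 34 mm with a paper-wrapped winding 34 mm wide, loose; origin at the centre of its underside. A bystander at another of the three places; to be left alone.

How it is judged:
By the outcome, as a careful person would: the job done as asked, in the order asked, and still so for the second after the job is handed in, with the robot touching nothing.
It also fails if it takes over 64 s, if anything falls off the work surface, if the arm or the gripper's body presses on something with over 40 N, if the wrist force passes 120 N, or if a joint passes its speed limit or range.

## Working session

There is one attempt and no reset: what is moved stays moved. The work goes in short steps, Python scripts to look and compute and a tool call to move; the robot and the scene stay as the last step left them, time stands still between calls to the robot, and variables do not carry over. Pictures are saved under pics/ and viewed, at most 13 in all, crops included, and the job is handed in when it is done.

Besides the shell and the picture viewer there is one more tool, called after "Emit:" by a JSON object that holds its "name" and its "arguments". carry_out: Moves the arm, as the interface text tells. Its arguments: {"type":"object","properties":{"commands":{"type":"array"},"newtons":{"type":"number"}},"required":["commands"]}

```bash
mkdir -p pics
cat > h.py <<'E'
import numpy as np, cv2
from station import r
def cam(n):
    d=r.read_camera(n); return d
def ray(d,u,v):
    f=d["color"].shape[0]/2/np.tan(np.radians(d["fovy"])/2)
    T=np.array(d["camera_from_world"]); R=T[:3,:3]; t=T[:3,3]
    return -R.T@t, R.T@np.array([(u-d["cx"])/f,(v-d["cy"])/f,1.])
def onz(d,u,v,z):
    o,k=ray(d,u,v); return o+k*(z-o[2])/k[2]
def proj(d,p):
    f=d["color"].shape[0]/2/np.tan(np.radians(d["fovy"])/2)
    T=np.array(d["camera_from_world"]); c=T[:3,:3]@np.array(p)+T[:3,3]
    return np.array([f*c[0]/c[2]+d["cx"],f*c[1]/c[2]+d["cy"]])
E
python3 - <<'E'
from h import *
for n in("top","scene"):
    d=cam(n); print(n,d["fovy"],d["cx"],d["cy"],np.round(np.linalg.inv(d["camera_from_world"]),3).tolist())
    cv2.imwrite(f"pics/{n}0.png",cv2.resize(d["color"],(800,600),interpolation=cv2.INTER_CUBIC))
s=r.sense(); print(s["position"],s["orientation"],s["ft_force"])
E
```

```text
top 42.46771205379558 250.3499570313151 190.1532624703739 [[0.02, -0.992, 0.125, 0.412], [-1.0, -0.022, -0.01, 0.016], [0.012, -0.125, -0.992, 1.25], [0.0, 0.0, 0.0, 1.0]]
scene 49.44222947432909 256.561663483549 187.66601703668482 [[-0.009, 0.604, -0.797, 1.274], [1.0, 0.016, 0.001, -0.016], [0.014, -0.797, -0.604, 0.608], [0.0, 0.0, 0.0, 1.0]]
[0.12583664 0.56061597 0.23057083] [-1.04381080e-04  1.10172604e-01  9.93912141e-01 -8.01479474e-04] [-0.30917166 -0.29178046 -0.01699625]
```

View pics/top0.png

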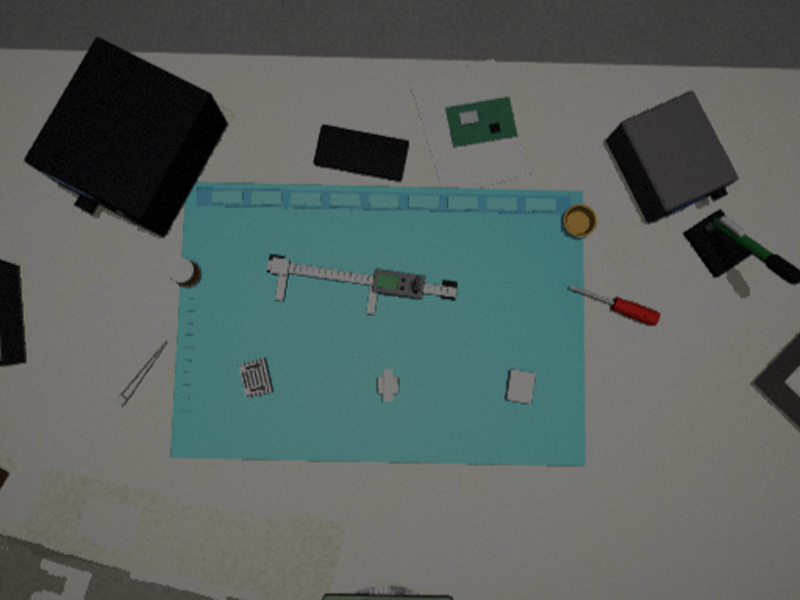

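View pics/scene0.png

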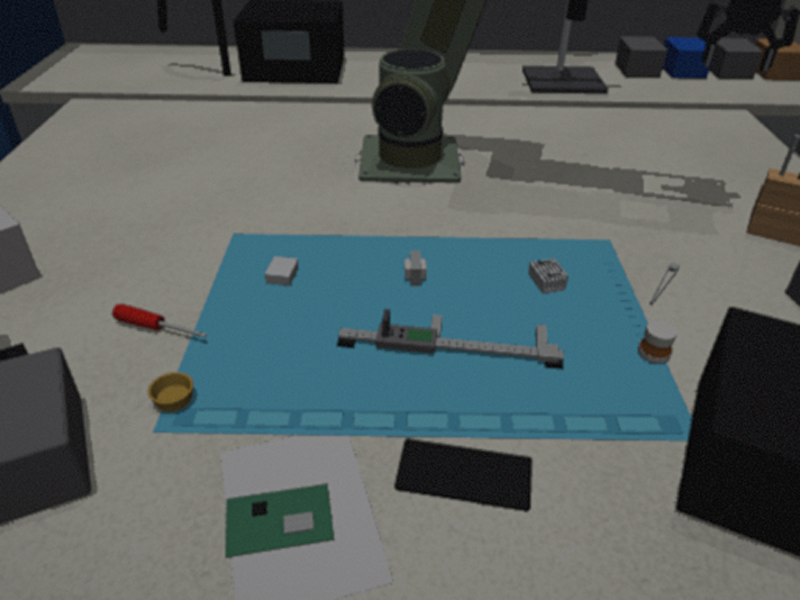

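The top view shows the heat sink at about (256,378), the transformer at (388,385) and the spreader at (520,386). The fixed jaw is at (281,285), the moving jaw at (372,300) and the thumb near (417,285). I'll enlarge the sink and caliper next.

Run:
```python
from h import *
d=cam("top"); np.save("pics/top.npy",d["color"]); I=d["color"]
a=cv2.resize(I[220:262,145:185],None,fx=10,fy=10,interpolation=cv2.INTER_CUBIC)   # sink
b=cv2.resize(I[158:206,165:300],None,fx=5.5,fy=5.5,interpolation=cv2.INTER_CUBIC)
s=cam("scene"); S=s["color"]
c=cv2.resize(S[160:190,330:370],None,fx=8,fy=8,interpolation=cv2.INTER_CUBIC)
W=np.zeros((600,800,3),np.uint8)
a=cv2.resize(a,(310,325));W[:325,:310]=a; c=cv2.resize(c,(420,315)); W[:315,330:750]=c
b=cv2.resize(b,(770,274)); W[326:600,:770]=b
W=np.clip(W.astype(float)*1.6,0,255).astype(np.uint8)
cv2.imwrite("pics/crop1.png",W)
# masks: not mat (mat is saturated)
hsv=cv2.cvtColor(I,cv2.COLOR_BGR2HSV); m=((hsv[...,1]<90)).astype(np.uint8)*255
n,l,st,ce=cv2.connectedComponentsWithStats(m)
for i in range(1,n):
    x,y,w,h,A=st[i]
    if A>60 and 110<x<375 and 120<y<295:
        cn=cv2.findContours((l==i).astype(np.uint8),0,2)[0][0]
        print(st[i],cv2.minAreaRect(cn))
print(hsv[240,200],hsv[240,163])
```

```text
[ 170  163  123   39 1348] ((230.1670379638672, 184.97862243652344), (122.91677856445312, 29.78340721130371), 7.326406955718994)
[152 228  23  27 441] ((163.00001525878906, 241.50003051757812), (24.25356101989746, 19.160314559936523), 75.96376037597656)
[241 235  15  22 245] ((248.0, 245.5), (21.0, 14.0), 90.0)
[323 236  20  23 358] ((332.79730224609375, 246.7162322998047), (17.26189422607422, 20.878671646118164), 9.462322235107422)
[ 89  99 119] [60  4 59]
```

View pics/crop1.png

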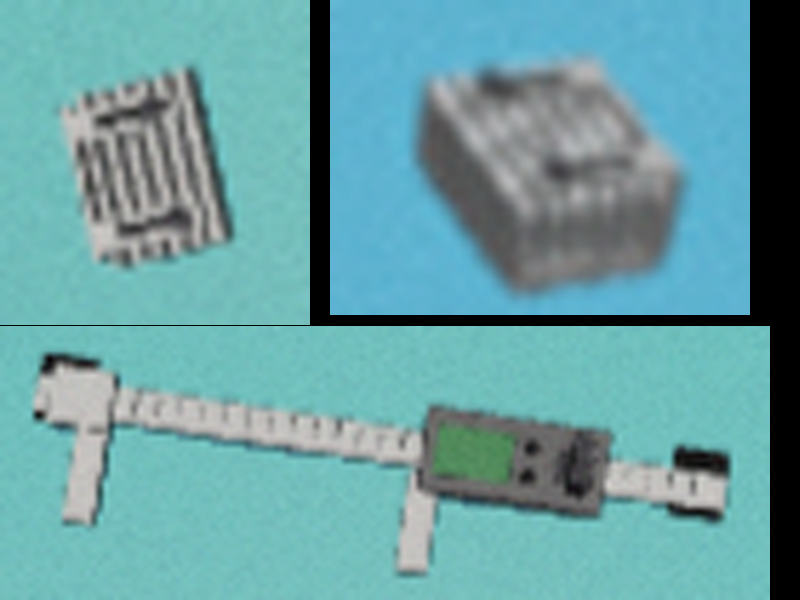

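The crop shows the sink at top left, with its length near vertical in the picture and both straps visible. The caliper is below: the beam runs from crop pixel (118,403) to (420,447), the fixed jaw's face is near x=100, the moving jaw's face near x=405 and the thumb near (577,462).

Run:
```python
from h import *
d=cam("top"); I=d["color"]
K=8; U=cv2.resize(I,None,fx=K,fy=K,interpolation=cv2.INTER_CUBIC)
sat=cv2.cvtColor(U,cv2.COLOR_BGR2HSV)[...,1]; m=(sat<70).astype(np.uint8)
def dn(p): return (np.asarray(p,float)+.5)/K-.5
def sub(x0,x1,y0,y1):
    q=np.zeros_like(m); q[y0*K:y1*K,x0*K:x1*K]=m[y0*K:y1*K,x0*K:x1*K]; return q
def biggest(q): return max(cv2.findContours(q,0,1)[0],key=cv2.contourArea)
W=lambda p,z:[onz(d,*x,z)[:2] for x in p]
# sink
for nm,b in (("sink",(145,185,220,262)),("trafo",(235,262,230,262)),("spr",(315,350,230,262))):
    c=biggest(sub(*b)); bx=dn(cv2.boxPoints(cv2.minAreaRect(c)))
    w=np.array(W(bx,.0125)); e=w[1]-w[0],w[2]-w[1]
    print(nm,w.mean(0).round(4),[round(np.linalg.norm(x),4) for x in e],[round(np.degrees(np.arctan2(x[1],x[0])),1) for x in e])
def edge_cols(cols,y0,y1):
    t=[];b=[]
    for c in cols:
        ys=np.flatnonzero(m[y0*K:y1*K,c*K+K//2])+y0*K
        t.append((c*K+K//2,ys.min()));b.append((c*K+K//2,ys.max()+1))
    return dn(t),dn(b)
t,b=edge_cols(range(192,232),163,192)
def fit(P):
    vx,vy,x,y=cv2.fitLine(np.array(P,np.float32),cv2.DIST_HUBER,0,1e-4,1e-5).ravel(); s=np.sign(vy) or 1
    return np.array([x,y]),np.array([vx,vy])*s
out={}
for n,p in(("far",t),("near",b)):
    P,v=fit(W(p,.013)); out[n]=(P,v); print("beam",n,P,v,np.degrees(np.arctan2(-v[0],v[1])))
def edge_rows(rows,x0,x1):
    l=[];q=[]
    for r_ in rows:
        xs=np.flatnonzero(m[r_*K+K//2,x0*K:x1*K])+x0*K
        if len(xs): l.append((xs.min(),r_*K+K//2)); q.append((xs.max()+1,r_*K+K//2))
    return dn(l),dn(q)
l,q=edge_rows(range(178,190),172,190); Pf,vf=fit(W(q,.005)); print("fixed face",Pf,vf, W(l,.015)[::4],W(q,.005)[::4])
l,q=edge_rows(range(189,199),230,246); Pm,vm=fit(W(l,.015)); print("moving face",Pm,vm, W(l,.015)[::3],W(q,.005)[::3])
# caliper frame
vy=(out["far"][1]+out["near"][1]); vy/=np.linalg.norm(vy); vx=np.array([vy[1],-vy[0]])
P0=(out["far"][0]+out["near"][0])/2; 
print("beam width",(out["far"][0]-out["near"][0])@vx)
yf=(Pf-P0)@vy; ym=(Pm-P0)@vy; print("gap",yf-ym,"yaw",np.degrees(np.arctan2(-vy[0],vy[1])))
ctr=lambda x,y:P0+vx*(x-32.5e-3)+vy*y  # fixed_jaw-frame x, y along caliper
print("fixed jaw org",ctr(0,yf),"moving",ctr(0,ym),"thumb rear",P0+vy*(ym-.078))
np.savez("cal.npz",P0=P0,vx=vx,vy=vy,yf=yf,ym=ym)
```

```text
sink [0.4346 0.2187] [np.float64(0.0454), np.float64(0.0592)] [np.float64(-75.7), np.float64(-164.7)]
trafo [0.4279 0.0076] [np.float64(0.0353), np.float64(0.0526)] [np.float64(-88.8), np.float64(-178.9)]
spr [ 0.4299 -0.2044] [np.float64(0.0519), np.float64(0.0434)] [np.float64(-9.4), np.float64(-98.3)]
beam far [0.6131615  0.10673311] [0.12857126 0.9917003 ] -7.3870378
beam near [0.5950516  0.10188392] [0.12619029 0.99200606] -7.2494984
fixed face [0.5824376  0.17641349] [-0.99293834  0.11863171] [array([0.59426042, 0.1888506 ]), array([0.58403323, 0.19034233]), array([0.57384102, 0.19120283])] [array([0.59608759, 0.17438476]), array([0.58577565, 0.17590525]), array([0.57547811, 0.1777393 ])]
moving face [0.55803984 0.04369616] [-0.9931571   0.11678609] [array([0.56948544, 0.04224341]), array([0.56184619, 0.04331755]), array([0.55421876, 0.04439001]), array([0.54661675, 0.04483279])] [array([0.57109381, 0.02722427]), array([0.56339131, 0.02831906]), array([0.55570763, 0.02909526]), array([0.54802207, 0.03050357])]
beam width 0.017344698
gap 0.13474402 yaw -7.3182683
fixed jaw org [0.58062965 0.17664568] moving [0.56346583 0.04299931] thumb rear [ 0.5857654  -0.03850517]
```

Emit:
{"name": "carry_out", "arguments": {"commands": [[[-0.75,-0.53,0.16],[0,0,-0.117],1],[[-0.75,-0.53,0.16],[0,0,-0.117],1],[[-0.75,-0.53,0.16],[0,0,-0.117],1],[[-0.75,-0.53,0.16],[0,0,-0.117],1],[[-0.75,-0.53,0.16],[0,0,-0.117],1],[[-0.75,-0.53,0.16],[0,0,-0.117],1],[[-0.75,-0.53,0.16],[0,0,-0.117],1],[[-0.75,-0.53,0.16],[0,0,-0.117],1]], "newtons": 20}}

```text
time_s: 0.92
position: [0.2805, 0.3899, 0.1912]
orientation: [-0.0, -0.011, 1.0, 0.0]
ft_force: [-0.7, -0.7, 0.9]
opening: 0.0852
grasp_force: 0.0
```

```bash
cat >> h.py <<'E'
from scipy.spatial.transform import Rotation as Ro
def go(p,yaw_y):
    """shift/turn numbers to put TCP at p, tool down with tool y at world angle yaw_y (deg)"""
    s=r.sense(); R=Ro.from_quat(np.asarray(s["orientation"])[[1,2,3,0]])
    y=np.array([np.cos(np.radians(yaw_y)),np.sin(np.radians(yaw_y)),0]); z=np.array([0,0,-1.])
    G=Ro.from_matrix(np.c_[np.cross(y,z),y,z])
    sh=R.inv().apply(np.array(p)-s["position"])/.25; tu=np.degrees((R.inv()*G).as_rotvec())/120
    print("t",round(s["time_s"],2),"pos",np.round(s["position"],4),"shift",sh.round(4),"turn",tu.round(4),"ft",np.round(s["ft_force"],2),"open",round(s["opening"],4),"grip",round(s["grasp_force"],1))
E
python3 -c "
from h import *
go([.4346,.2187,.10],105.3)"
```

```text
t 0.92 pos [0.2805 0.3899 0.1912] shift [-0.602  -0.6977  0.3646] turn [ 1.000e-04 -2.000e-04 -1.174e-01] ft [-0.74 -0.65  0.93] open 0.0852 grip 0.0
```

Emit:
{"name": "carry_out", "arguments": {"commands": [[[-0.602,-0.698,0.365],[0,0,-0.117],1],[[-0.602,-0.698,0.365],[0,0,-0.117],1],[[-0.602,-0.698,0.365],[0,0,-0.117],1],[[-0.602,-0.698,0.365],[0,0,-0.117],1],[[-0.602,-0.698,0.365],[0,0,-0.117],1],[[-0.602,-0.698,0.365],[0,0,-0.117],1],[[-0.602,-0.698,0.365],[0,0,-0.117],1],[[-0.602,-0.698,0.365],[0,0,-0.117],1],[[-0.602,-0.698,0.365],[0,0,-0.117],1]]}}

```text
time_s: 1.67
position: [0.4344, 0.2211, 0.1002]
orientation: [-0.0, -0.134, 0.991, 0.0]
ft_force: [-0.1, 0.6, -0.4]
opening: 0.0855
grasp_force: 0.0
```

Run:
```python
from h import *
go([.4346,.2187,.003],105.3)
d=cam("scene"); s=r.sense()
p=proj(d,[.4346,.2187,.03]).astype(int); print(p)
c=d["color"][max(0,p[1]-60):p[1]+40,max(0,p[0]-65):p[0]+65]
cv2.imwrite("pics/s1.png",cv2.resize(cv2.convertScaleAbs(c,alpha=1.5),(780,600),interpolation=cv2.INTER_CUBIC))
```

```text
t 1.67 pos [0.4344 0.2211 0.1002] shift [ 0.0019 -0.0096  0.3888] turn [ 0.0004 -0.      0.001 ] ft [-0.1   0.63 -0.43] open 0.0855 grip 0.0
[352 170]
```

View pics/s1.png

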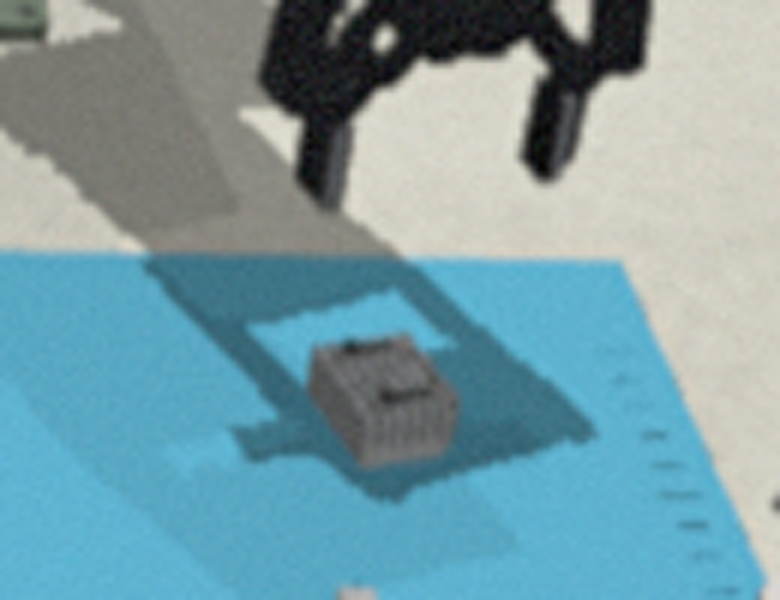

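The open fingers hang at about (330,170) and (550,140), straddling the sink at (385,400), and their line matches its width. I'll descend and close.

Emit:
{"name": "carry_out", "arguments": {"commands": [[[0.002,-0.005,0.1],[0,0,0],1],[[0.002,-0.005,0.2],[0,0,0],1],[[0.002,-0.005,0.27],[0,0,0],1],[[0.002,-0.005,0.33],[0,0,0],1],[[0.002,-0.005,0.365],[0,0,0],1],[[0.002,-0.005,0.388],[0,0,0],1],[[0.002,-0.005,0.388],[0,0,0],1]]}}

```text
time_s: 2.3
position: [0.4337, 0.2195, 0.0028]
orientation: [-0.0, -0.135, 0.991, -0.0]
ft_force: [-0.3, 0.4, -1.0]
opening: 0.0855
grasp_force: 0.0
```

Emit:
{"name": "carry_out", "arguments": {"commands": [[[0,0,0],[0,0,0],0.75],[[0,0,0],[0,0,0],0.7],[[0,0,0],[0,0,0],0.65],[[0,0,0],[0,0,0],0.6],[[0,0,0],[0,0,0],0.5],[[0,0,0],[0,0,0],0.4],[[0,0,0],[0,0,0],0.3],[[0,0,0],[0,0,0],0.2],[[0,0,0],[0,0,0],0.1],[[0,0,0],[0,0,0],0],[[0,0,0],[0,0,0],0]], "newtons": 25}}

```text
time_s: 3.22
position: [0.4347, 0.2186, 0.0036]
orientation: [0.0, -0.134, 0.991, 0.0]
ft_force: [-0.2, -2.0, 5.9]
opening: 0.0408
grasp_force: 25.8
```

```bash
python3 -c "
from h import *
go([.4346,.2187,.06],105.3)"
```

```text
t 3.22 pos [0.4347 0.2186 0.0036] shift [ 2.000e-04  7.000e-04 -2.254e-01] turn [0.0001 0.0004 0.001 ] ft [-0.22 -2.01  5.91] open 0.0408 grip 25.8
```

Emit:
{"name": "carry_out", "arguments": {"commands": [[[0,0,-0.05],[0,0,0],0],[[0,0,-0.12],[0,0,0],0],[[0,0,-0.2],[0,0,0],0],[[0,0,-0.28],[0,0,0],0],[[0,0,-0.34],[0,0,0],0],[[0,0,-0.34],[0,0,0],0]]}}

```text
time_s: 3.72
position: [0.4361, 0.2193, 0.0905]
orientation: [0.003, -0.134, 0.991, 0.001]
ft_force: [0.2, 0.9, -0.1]
opening: 0.0406
grasp_force: 26.6
```

Run:
```python
from h import *
go([.5656,.1301,.09],82.7)
d=cam("scene")
p=proj(d,[.4346,.2187,.09]).astype(int); print(p)
c=d["color"][max(0,p[1]-50):p[1]+50,max(0,p[0]-65):p[0]+65]
cv2.imwrite("pics/s2.png",cv2.resize(cv2.convertScaleAbs(c,alpha=1.5),(780,600),interpolation=cv2.INTER_CUBIC))
```

```text
t 3.72 pos [0.4361 0.2193 0.0905] shift [-0.4045 -0.4818  0.0039] turn [0.0011 0.0026 0.1893] ft [ 0.21  0.93 -0.12] open 0.0406 grip 26.6
[356 149]
```

View pics/s2.png

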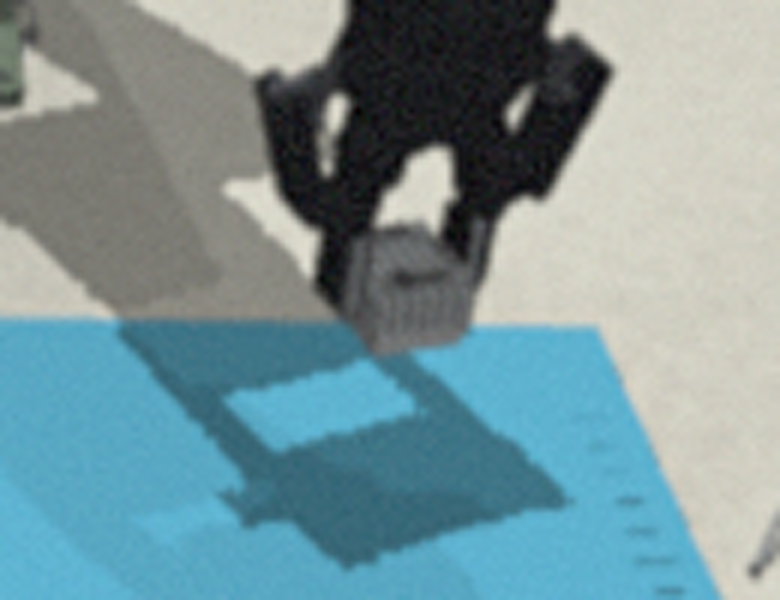

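The sink hangs level and square between the pads at about (410,290). I'll carry it over the gap.

Emit:
{"name": "carry_out", "arguments": {"commands": [[[-0.05,-0.06,0],[0,0,0.025],0],[[-0.12,-0.14,0],[0,0,0.056],0],[[-0.2,-0.24,0],[0,0,0.095],0],[[-0.28,-0.33,0],[0,0,0.13],0],[[-0.35,-0.42,0],[0,0,0.165],0],[[-0.39,-0.465,0],[0,0,0.183],0],[[-0.404,-0.482,0],[0,0,0.189],0],[[-0.404,-0.482,0],[0,0,0.189],0],[[-0.404,-0.482,0],[0,0,0.189],0]]}}

```text
time_s: 4.52
position: [0.5622, 0.1296, 0.087]
orientation: [-0.002, 0.063, 0.998, -0.0]
ft_force: [-0.4, 0.7, -1.7]
opening: 0.0401
grasp_force: 26.5
```

Run:
```python
from h import *
go([.5656,.1301,.0035],82.7)
d=cam("scene")
p=proj(d,[.5656,.12,.05]).astype(int); print(p)
c=d["color"][max(0,p[1]-60):p[1]+50,max(0,p[0]-80):p[0]+63]
cv2.imwrite("pics/s3.png",cv2.resize(cv2.convertScaleAbs(c,alpha=1.5),(780,600),interpolation=cv2.INTER_CUBIC))
```

```text
t 4.52 pos [0.5622 0.1296 0.087 ] shift [-0.0141  0.0037  0.3341] turn [-0.0002 -0.0015  0.0008] ft [-0.43  0.67 -1.67] open 0.0401 grip 26.5
[318 196]
```

View pics/s3.png

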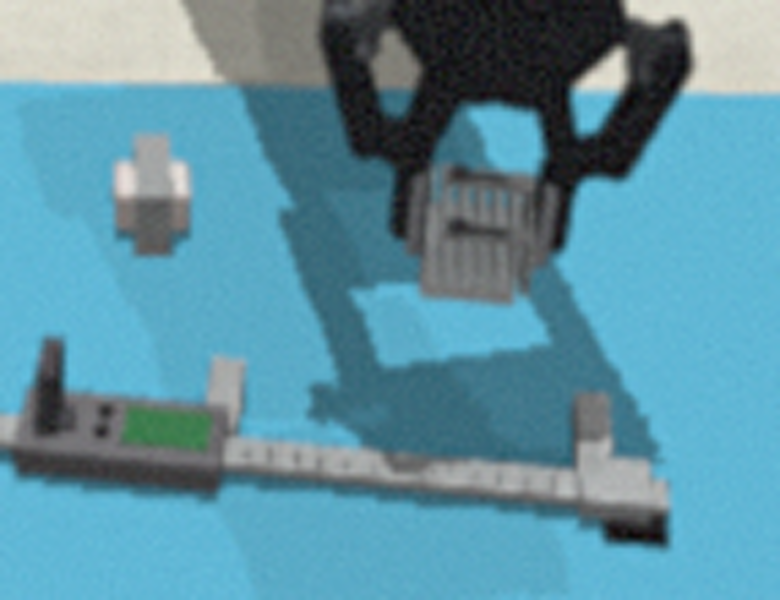

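The sink is held level above the gap. The fixed jaw is at right, about (592,415), the moving jaw at (228,390), and the transformer is untouched. I'll descend most of the way and check.

Emit:
{"name": "carry_out", "arguments": {"commands": [[[-0.004,0.002,0.06],[0,0,0],0],[[-0.008,0.003,0.13],[0,0,0],0],[[-0.01,0.003,0.2],[0,0,0],0],[[-0.01,0.003,0.25],[0,0,0],0],[[-0.01,0.003,0.28],[0,0,0],0],[[-0.01,0.003,0.29],[0,0,0],0],[[-0.01,0.003,0.29],[0,0,0],0],[[-0.01,0.003,0.29],[0,0,0],0]]}}

```text
time_s: 5.23
position: [0.5666, 0.1302, 0.0162]
orientation: [0.001, 0.063, 0.998, 0.0]
ft_force: [0.1, -0.1, -1.4]
opening: 0.04
grasp_force: 26.5
```

Run:
```python
from h import *
go([.5656,.1301,.0035],82.7)
```

```text
t 5.23 pos [0.5666 0.1302 0.0162] shift [ 0.0038 -0.0009  0.0509] turn [0.0002 0.0005 0.0008] ft [ 0.09 -0.09 -1.44] open 0.04 grip 26.5
```

Emit:
{"name": "carry_out", "arguments": {"commands": [[[0.003,0,0.02],[0,0,0],0],[[0.003,0,0.035],[0,0,0],0],[[0.003,0,0.044],[0,0,0],0],[[0.003,0,0.048],[0,0,0],0],[[0.003,0,0.05],[0,0,0],0],[[0.003,0,0.05],[0,0,0],0],[[0.003,0,0.05],[0,0,0],0]]}}

```text
time_s: 5.82
position: [0.5654, 0.1298, 0.0037]
orientation: [-0.0, 0.063, 0.998, 0.0]
ft_force: [-3.2, -0.8, 5.4]
opening: 0.0406
grasp_force: 27.7
```

Run:
```python
from h import *
go([.5656,.1301,.0035],82.7)
```

```text
t 5.82 pos [0.5654 0.1298 0.0037] shift [-0.0006  0.0014  0.0007] turn [ 0.     -0.0002  0.0003] ft [-3.21 -0.76  5.42] open 0.0406 grip 27.7
```

It has touched down with 5 N. Release.

Emit:
{"name": "carry_out", "arguments": {"commands": [[[0,0,0],[0,0,0],0.55],[[0,0,0],[0,0,0],0.6],[[0,0,0],[0,0,0],0.63],[[0,0,0],[0,0,0],0.63],[[0,0,-0.01],[0,0,0],0.63],[[0,0,-0.06],[0,0,0],0.63],[[0,0,-0.14],[0,0,0],0.63],[[0,0,-0.24],[0,0,0],0.63],[[0,0,-0.36],[0,0,0],0.63],[[0,0,-0.44],[0,0,0],0.63],[[0,0,-0.44],[0,0,0],0.63]]}}

```text
time_s: 6.73
position: [0.5686, 0.1304, 0.1179]
orientation: [0.005, 0.063, 0.998, 0.001]
ft_force: [0.8, 0.9, 0.7]
opening: 0.0537
grasp_force: 0.0
```

Run:
```python
from h import *
# push pose: thumb rear face; approach 40 mm behind (-y caliper)
z=np.load("cal.npz"); P0,vx,vy,ym=z["P0"],z["vx"],z["vy"],z["ym"]
th=P0+vy*(ym-.078); print("thumb rear",th,"approach",th-vy*.05)
go([*(th-vy*.05),.12],82.7)
d=cam("scene")
p=proj(d,[.5656,.08,.0]).astype(int)
c=d["color"][max(0,p[1]-60):p[1]+50,max(0,p[0]-80):p[0]+63]
cv2.imwrite("pics/s4.png",cv2.resize(cv2.convertScaleAbs(c,alpha=1.5),(780,600),interpolation=cv2.INTER_CUBIC))
```

```text
thumb rear [ 0.5857654  -0.03850517] approach [ 0.57939637 -0.08809786]
t 6.73 pos [0.5686 0.1304 0.1179] shift [-0.1531 -0.8617 -0.0097] turn [0.0016 0.0044 0.0004] ft [0.77 0.87 0.72] open 0.0537 grip 0.0
```

View pics/s4.png

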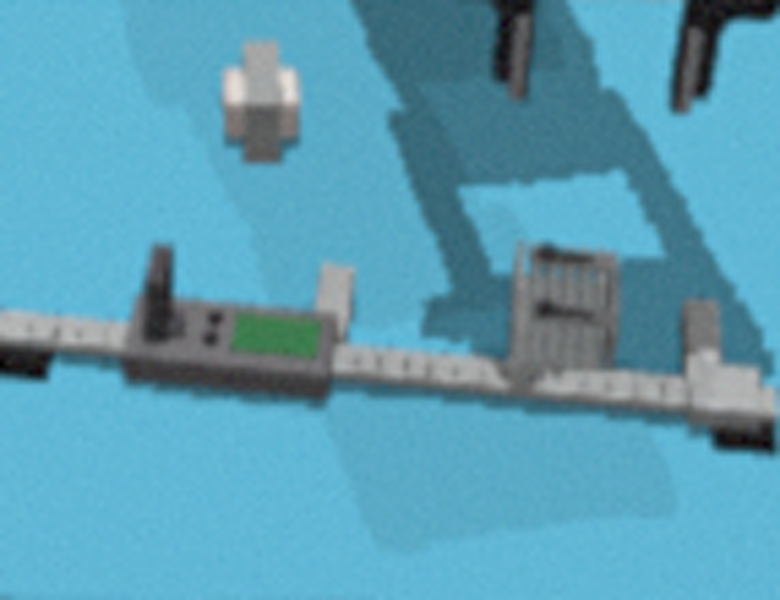

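The sink stands on the mat at (565,310), parallel to the jaws, with its inner end by the beam. The fixed jaw is at (700,325) and the thumb at (160,290), and nothing else has moved. Next I'll go behind the thumb, closing the fingers and turning 90° so their sides do the pushing.

Emit:
{"name": "carry_out", "arguments": {"commands": [[[-0.153,-0.862,0],[0,0,0.75],0],[[-0.153,-0.862,0],[0,0,0.75],0],[[-0.153,-0.862,0],[0,0,0.75],0],[[-0.153,-0.862,0],[0,0,0.75],0],[[-0.153,-0.862,0],[0,0,0.75],0],[[-0.153,-0.862,0],[0,0,0.75],0],[[-0.153,-0.862,0],[0,0,0.75],0],[[-0.153,-0.862,0],[0,0,0.75],0],[[-0.153,-0.862,0],[0,0,0.75],0],[[-0.153,-0.862,0],[0,0,0.75],0],[[-0.153,-0.862,0],[0,0,0.75],0],[[-0.153,-0.862,0],[0,0,0.75],0]]}}

```text
time_s: 7.78
position: [0.5754, -0.0887, 0.1113]
orientation: [-0.001, 0.729, 0.685, -0.001]
ft_force: [0.0, -0.9, 0.0]
opening: -0.0
grasp_force: 0.0
```

Emit:
{"name": "carry_out", "arguments": {"commands": [[[0,0,0],[0,0,0.06],0],[[0,0,0],[0,0,0.06],0],[[0,0,0],[0,0,0],0],[[0,0,0],[0,0,0],0]]}}

```text
time_s: 8.12
position: [0.5758, -0.0887, 0.1119]
orientation: [-0.001, 0.725, 0.689, -0.001]
ft_force: [0.0, -0.3, -0.7]
opening: 0.0
grasp_force: 0.0
```

Run:
```python
from h import *
z=np.load("cal.npz"); P0,vx,vy,ym=z["P0"],z["vx"],z["vy"],z["ym"]
th=P0+vy*(ym-.078); go([*(th-vy*.05),.028],-7.3)
d=cam("top"); I=d["color"]
c=I[150:215,165:300]
cv2.imwrite("pics/t5.png",cv2.resize(cv2.convertScaleAbs(c,alpha=1.5),(800,385),interpolation=cv2.INTER_CUBIC))
```

```text
t 8.12 pos [ 0.5758 -0.0887  0.1119] shift [0.003  0.0151 0.3357] turn [-0.001  -0.0001  0.0367] ft [ 0.04 -0.34 -0.7 ] open 0.0 grip 0.0
```

View pics/t5.png

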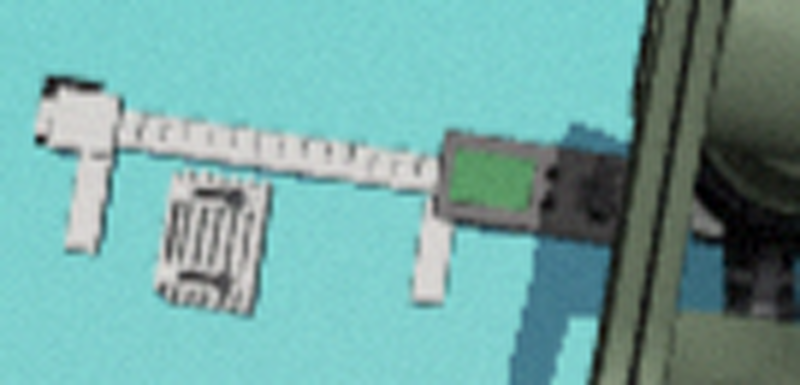

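The top view shows the sink at about (215,245), parallel to the jaws with a few mm to the beam at (235,180). The gap toward the moving jaw at (432,250) is clear. I'll descend behind the thumb.

Emit:
{"name": "carry_out", "arguments": {"commands": [[[0.003,0.015,0.08],[0,0,0.037],0],[[0.003,0.015,0.18],[0,0,0.037],0],[[0.003,0.015,0.26],[0,0,0.037],0],[[0.003,0.015,0.31],[0,0,0.037],0],[[0.003,0.015,0.335],[0,0,0.037],0],[[0.003,0.015,0.335],[0,0,0.037],0],[[0.003,0.015,0.335],[0,0,0.037],0]]}}

```text
time_s: 8.75
position: [0.5804, -0.0883, 0.0294]
orientation: [-0.0, 0.753, 0.658, 0.0]
ft_force: [0.6, 0.4, 0.6]
opening: -0.0003
grasp_force: 0.0
```

Run:
```python
from h import *
z=np.load("cal.npz"); P0,vx,vy,ym,yf=z["P0"],z["vx"],z["vy"],z["ym"],z["yf"]
th=P0+vy*(ym-.078)
go([*(th-vy*.018),.028],-7.3)
e=th+vy*(yf-ym-.041-.011); print("est. nip TCP",e); go([*e,.028],-7.3)
for i in range(4): r.read_camera("top"); print(r.sense()["ft_force"].round(2))
```

```text
t 8.75 pos [ 0.5804 -0.0883  0.0294] shift [ 0.1282 -0.0048  0.0055] turn [ 0.     -0.0001 -0.003 ] ft [0.62 0.37 0.55] open -0.0003 grip 0.0
est. nip TCP [0.59630543 0.04356481]
t 8.75 pos [ 0.5804 -0.0883  0.0294] shift [ 0.5311 -0.0072  0.0055] turn [ 0.     -0.0001 -0.003 ] ft [0.62 0.37 0.55] open -0.0003 grip 0.0
[ 0.67 -0.53 -0.06]
[-0.56  0.25 -0.05]
[-0.48 -0.27 -0.22]
[-0.    0.01 -0.14]
```

Emit:
{"name": "carry_out", "arguments": {"commands": [[[0.05,-0.005,0.005],[0,0,0],0],[[0.1,-0.005,0.005],[0,0,0],0],[[0.12,-0.005,0.005],[0,0,0],0],[[0.13,-0.005,0.005],[0,0,0],0],[[0.14,-0.005,0.005],[0,0,0],0],[[0.15,-0.005,0.005],[0,0,0],0],[[0.16,-0.005,0.005],[0,0,0],0],[[0.17,-0.005,0.005],[0,0,0],0],[[0.18,-0.005,0.005],[0,0,0],0],[[0.19,-0.005,0.005],[0,0,0],0],[[0.2,-0.005,0.005],[0,0,0],0],[[0.2,-0.005,0.005],[0,0,0],0]]}}

```text
time_s: 9.95
position: [0.5856, -0.0381, 0.028]
orientation: [-0.0, 0.753, 0.658, 0.0]
ft_force: [-0.7, -0.9, -0.0]
opening: 0.0002
grasp_force: 0.6
```

```bash
cat >> h.py <<'E'
def st(n=4):
    z=np.load("cal.npz"); P0,vx,vy,ym,yf=z["P0"],z["vx"],z["vy"],z["ym"],z["yf"]
    F=[]
    for i in range(n): cam("top"); F.append(r.sense()["ft_force"][:2])
    F=np.array(F); s=r.sense(); p=s["position"][:2]-(P0+vy*(ym-.078))
    e=P0+vy*(yf-.078-.041-.011); q=s["position"][:2]-e
    print("t",round(s["time_s"],2),"push N",(-F@vy).round(1),(-F@vy).mean().round(2),"side",(-F@vx).mean().round(2),"past thumb start mm",(p@vy*1e3+11).round(2),"x off",(p@vx*1e3).round(2),"to nip mm",(-q@vy*1e3).round(2),"z",s["position"][2].round(4))
E
python3 - <<'E'
from h import *
st(4)
d=cam("scene")
p=proj(d,[.5656,.05,.0]).astype(int)
c=d["color"][max(0,p[1]-70):p[1]+40,max(0,p[0]-80):p[0]+63]
cv2.imwrite("pics/s6.png",cv2.resize(cv2.convertScaleAbs(c,alpha=1.5),(780,600),interpolation=cv2.INTER_CUBIC))
E
```

```text
t 10.15 push N [0.3 0.7 0.4 1.1] 0.63 side 0.51 past thumb start mm 11.1 x off -0.22 to nip mm 82.65 z 0.028
```

View pics/s6.png

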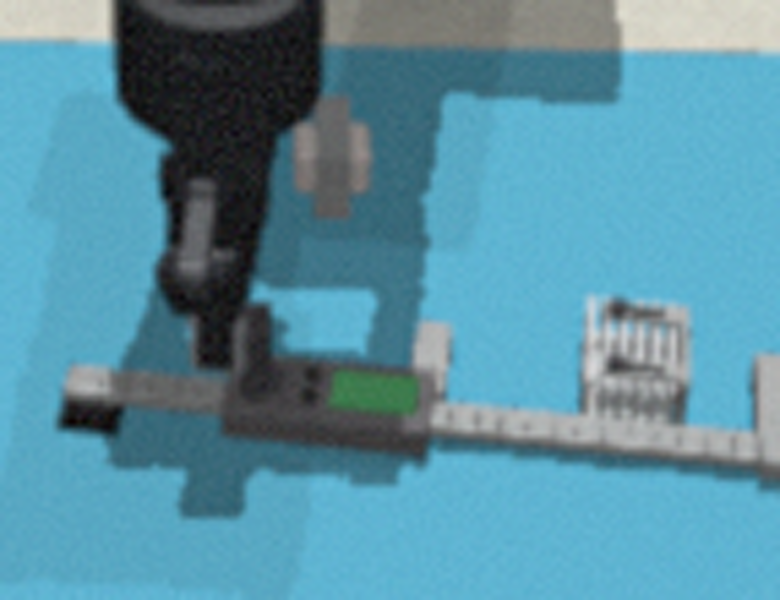

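The finger is beside the thumb at about (215,340) against (250,340), and the sink and transformer are clear. I'll push on and check the force.

Emit:
{"name": "carry_out", "arguments": {"commands": [[[0.01,0,0],[0,0,0],0],[[0.02,0,0],[0,0,0],0],[[0.03,0,0],[0,0,0],0],[[0.04,0,0],[0,0,0],0],[[0.05,0,0],[0,0,0],0],[[0.06,0,0],[0,0,0],0],[[0.07,0,0],[0,0,0],0],[[0.08,0,0],[0,0,0],0],[[0.09,0,0],[0,0,0],0],[[0.1,0,0],[0,0,0],0],[[0.11,0,0],[0,0,0],0],[[0.12,0,0],[0,0,0],0]]}}

```text
time_s: 11.2
position: [0.5894, -0.0085, 0.028]
orientation: [-0.0, 0.753, 0.658, -0.0]
ft_force: [-0.9, -1.8, 0.2]
opening: -0.0
grasp_force: 1.1
```

Run:
```python
from h import *
st(3)
```

```text
t 11.35 push N [0.6 1.1 0.8] 0.82 side 0.89 past thumb start mm 41.41 x off 0.12 to nip mm 52.33 z 0.028
```

Emit:
{"name": "carry_out", "arguments": {"commands": [[[0.01,0,0],[0,0,0],0],[[0.02,0,0],[0,0,0],0],[[0.03,0,0],[0,0,0],0],[[0.04,0,0],[0,0,0],0],[[0.05,0,0],[0,0,0],0],[[0.06,0,0],[0,0,0],0],[[0.065,0,0],[0,0,0],0],[[0.07,0,0],[0,0,0],0],[[0.075,0,0],[0,0,0],0],[[0.08,0,0],[0,0,0],0],[[0.085,0,0],[0,0,0],0],[[0.09,0,0],[0,0,0],0]]}}

```text
time_s: 12.35
position: [0.5925, 0.0136, 0.028]
orientation: [-0.0, 0.753, 0.658, 0.0]
ft_force: [-0.6, -1.9, -0.5]
opening: 0.0001
grasp_force: 1.0
```

Emit:
{"name": "carry_out", "arguments": {"commands": [[[0.005,0,0],[0,0,0],0],[[0.01,0,0],[0,0,0],0],[[0.015,0,0],[0,0,0],0],[[0.02,0,0],[0,0,0],0],[[0.025,0,0],[0,0,0],0],[[0.03,0,0],[0,0,0],0],[[0.035,0,0],[0,0,0],0],[[0.04,0,0],[0,0,0],0],[[0.045,0,0],[0,0,0],0],[[0.05,0,0],[0,0,0],0],[[0.055,0,0],[0,0,0],0],[[0.06,0,0],[0,0,0],0]]}}

```text
time_s: 13.35
position: [0.5945, 0.0285, 0.0281]
orientation: [-0.0, 0.753, 0.658, -0.0]
ft_force: [-1.8, -3.3, 0.2]
opening: 0.0002
grasp_force: 1.6
```

Run:
```python
from h import *
st(3)
```

```text
t 13.5 push N [2.1 2.3 1.9] 2.1 side 0.96 past thumb start mm 78.7 x off 0.08 to nip mm 15.04 z 0.028
```

Emit:
{"name": "carry_out", "arguments": {"commands": [[[0.003,0,0],[0,0,0],0],[[0.006,0,0],[0,0,0],0],[[0.009,0,0],[0,0,0],0],[[0.012,0,0],[0,0,0],0],[[0.015,0,0],[0,0,0],0],[[0.018,0,0],[0,0,0],0],[[0.021,0,0],[0,0,0],0],[[0.024,0,0],[0,0,0],0],[[0.027,0,0],[0,0,0],0],[[0.03,0,0],[0,0,0],0],[[0.033,0,0],[0,0,0],0],[[0.036,0,0],[0,0,0],0]]}}

```text
time_s: 14.5
position: [0.5956, 0.0374, 0.028]
orientation: [-0.0, 0.753, 0.658, -0.0]
ft_force: [-2.5, -3.4, 0.2]
opening: 0.0002
grasp_force: 1.6
```

Run:
```python
from h import *
st(3)
d=cam("scene")
p=proj(d,[.5656,.12,.0]).astype(int)
c=d["color"][max(0,p[1]-60):p[1]+50,max(0,p[0]-80):p[0]+63]
cv2.imwrite("pics/s7.png",cv2.resize(cv2.convertScaleAbs(c,alpha=1.5),(780,600),interpolation=cv2.INTER_CUBIC))
```

```text
t 14.65 push N [3.7 2.1 2.5] 2.75 side 1.94 past thumb start mm 87.6 x off 0.12 to nip mm 6.14 z 0.028
```

View pics/s7.png

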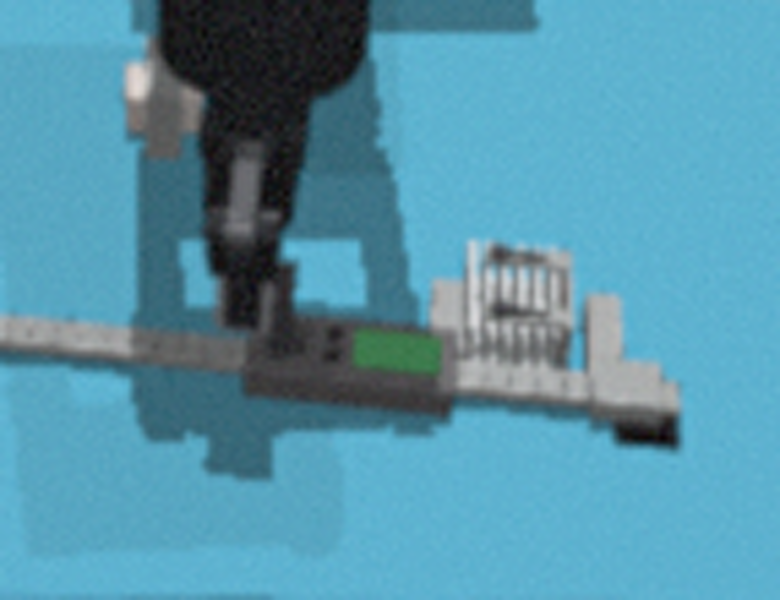

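The sink is against the moving jaw at about (450,320), upright and square, with roughly 5 mm left to the fixed jaw at (600,330). Slow steps from here.

Emit:
{"name": "carry_out", "arguments": {"commands": [[[0.0015,0,0],[0,0,0],0],[[0.003,0,0],[0,0,0],0],[[0.0045,0,0],[0,0,0],0],[[0.006,0,0],[0,0,0],0],[[0.0075,0,0],[0,0,0],0],[[0.009,0,0],[0,0,0],0],[[0.0105,0,0],[0,0,0],0],[[0.012,0,0],[0,0,0],0],[[0.0135,0,0],[0,0,0],0],[[0.015,0,0],[0,0,0],0],[[0.0165,0,0],[0,0,0],0],[[0.018,0,0],[0,0,0],0]]}}

```text
time_s: 15.7
position: [0.5963, 0.0418, 0.028]
orientation: [-0.0, 0.753, 0.658, -0.0]
ft_force: [-4.0, -2.6, 0.0]
opening: -0.0001
grasp_force: 1.6
```

```bash
python3 -c "
from h import *
st(5)"
```

```text
t 15.95 push N [3.1 2.1 3.2 3.  2.1] 2.69 side 2.69 past thumb start mm 92.04 x off 0.32 to nip mm 1.7 z 0.0281
```

Emit:
{"name": "carry_out", "arguments": {"commands": [[[0.001,-0.0005,0],[0,0,0],0],[[0.002,-0.001,0],[0,0,0],0],[[0.003,-0.0015,0],[0,0,0],0],[[0.004,-0.0015,0],[0,0,0],0],[[0.005,-0.0015,0],[0,0,0],0],[[0.006,-0.0015,0],[0,0,0],0],[[0.007,-0.0015,0],[0,0,0],0],[[0.008,-0.0015,0],[0,0,0],0]]}}

```text
time_s: 16.62
position: [0.5966, 0.0438, 0.0281]
orientation: [0.0, 0.753, 0.658, 0.0]
ft_force: [-0.1, -2.3, -1.4]
opening: -0.0002
grasp_force: 1.4
```

```bash
python3 -c "
from h import *
st(5)"
```

```text
t 16.87 push N [3.1 2.5 2.1 1.9 3.3] 2.57 side -0.17 past thumb start mm 94.04 x off 0.22 to nip mm -0.29 z 0.0281
```

Emit:
{"name": "carry_out", "arguments": {"commands": [[[0.001,0,0],[0,0,0],0],[[0.002,0,0],[0,0,0],0],[[0.003,0,0],[0,0,0],0],[[0.004,0,0],[0,0,0],0],[[0.004,0,0],[0,0,0],0]]}}

```text
time_s: 17.28
position: [0.5966, 0.0447, 0.0281]
orientation: [0.0, 0.753, 0.659, 0.0]
ft_force: [1.4, -4.1, -2.1]
opening: 0.0001
grasp_force: 1.8
```

```bash
python3 -c "
from h import *
st(4)"
```

```text
t 17.48 push N [2.8 3.6 3.2 3.5] 3.26 side -1.61 past thumb start mm 94.9 x off 0.16 to nip mm -1.15 z 0.0281
```

Emit:
{"name": "carry_out", "arguments": {"commands": [[[0.001,0,0],[0,0,0],0],[[0.002,0,0],[0,0,0],0],[[0.003,0,0],[0,0,0],0],[[0.003,0,0],[0,0,0],0]]}}

```text
time_s: 17.82
position: [0.5967, 0.0453, 0.0281]
orientation: [0.0, 0.753, 0.659, 0.0]
ft_force: [1.6, -5.2, -2.3]
opening: -0.0002
grasp_force: 2.5
```

```bash
python3 -c "
from h import *
st(4)"
```

```text
t 18.02 push N [5.5 5.4 4.8 4.5] 5.05 side -1.72 past thumb start mm 95.44 x off 0.16 to nip mm -1.69 z 0.0281
```

It is nipped now, with the force rising about 3 N/mm.

Emit:
{"name": "carry_out", "arguments": {"commands": [[[0.001,0,0],[0,0,0],0],[[0.002,0,0],[0,0,0],0],[[0.003,0,0],[0,0,0],0],[[0.004,0,0],[0,0,0],0],[[0.005,0,0],[0,0,0],0],[[0.005,0,0],[0,0,0],0]]}}

```text
time_s: 18.52
position: [0.5968, 0.046, 0.0281]
orientation: [0.001, 0.752, 0.659, -0.0]
ft_force: [0.5, -6.8, -2.6]
opening: 0.0001
grasp_force: 3.4
```

```bash
python3 -c "
from h import *
st(4)"
```

```text
t 18.72 push N [7.1 6.1 6.3 7. ] 6.6 side -2.22 past thumb start mm 96.19 x off 0.16 to nip mm -2.44 z 0.0281
```

Emit:
{"name": "carry_out", "arguments": {"commands": [[[0.001,0,0],[0,0,0],0],[[0.002,0,0],[0,0,0],0],[[0.003,0,0],[0,0,0],0],[[0.004,0,0],[0,0,0],0],[[0.005,0,0],[0,0,0],0],[[0.006,0,0],[0,0,0],0],[[0.007,0,0],[0,0,0],0],[[0.008,0,0],[0,0,0],0],[[0.008,0,0],[0,0,0],0]]}}

```text
time_s: 19.47
position: [0.5969, 0.0472, 0.0281]
orientation: [0.001, 0.752, 0.659, -0.001]
ft_force: [1.4, -10.4, -1.3]
opening: -0.0
grasp_force: 4.8
```

```bash
python3 -c "
from h import *
st(5)"
```

```text
t 19.72 push N [ 9.1 10.   9.2  9.   9. ] 9.26 side -2.33 past thumb start mm 97.37 x off 0.16 to nip mm -3.63 z 0.0281
```

Emit:
{"name": "carry_out", "arguments": {"commands": [[[0.001,0,0],[0,0,0],0],[[0.002,0,0],[0,0,0],0],[[0.002,0,0],[0,0,0],0],[[0.002,0,0],[0,0,0],0],[[0.002,0,0],[0,0,0],0],[[0.002,0,0],[0,0,0],0],[[0.002,0,0],[0,0,0],0],[[0.002,0,0],[0,0,0],0],[[0.002,0,0],[0,0,0],0],[[0.002,0,0],[0,0,0],0],[[0.002,0,0],[0,0,0],0],[[0.002,0,0],[0,0,0],0]]}}

```text
time_s: 20.72
position: [0.597, 0.0474, 0.0281]
orientation: [0.001, 0.752, 0.659, -0.001]
ft_force: [0.8, -9.8, -2.0]
opening: 0.0001
grasp_force: 5.1
```

```bash
python3 -c "
from h import *
st(10)"
```

```text
t 21.22 push N [10.7 10.1 10.1 10.  10.8 10.  10.  10.2 10.9 11.1] 10.4 side -2.21 past thumb start mm 97.66 x off 0.15 to nip mm -3.91 z 0.0281
```

I held a push of about 10 N for over a second, which is a nip of about 8 N once the drag is taken off. Now I'll back off gently, lift and clear.

Emit:
{"name": "carry_out", "arguments": {"commands": [[[-0.004,0,0],[0,0,0],0],[[-0.008,0,0],[0,0,0],0],[[-0.012,0,0],[0,0,0],0],[[-0.018,0,0],[0,0,0],0],[[-0.03,0,0],[0,0,0],0],[[-0.06,0,0],[0,0,0],0],[[-0.1,0,0],[0,0,0],0],[[-0.14,0,-0.05],[0,0,0],0],[[-0.16,0,-0.2],[0,0,0],0],[[-0.16,0,-0.36],[0,0,0],0],[[-0.16,0,-0.5],[0,0,0],0],[[-0.16,0,-0.5],[0,0,0],0]]}}

```text
time_s: 22.22
position: [0.5959, 0.0088, 0.1621]
orientation: [0.005, 0.753, 0.658, 0.006]
ft_force: [1.7, -0.3, 1.0]
opening: 0.0001
grasp_force: 0.0
```

Emit:
{"name": "carry_out", "arguments": {"commands": [[[-0.3,-0.1,0],[0,0,0],0],[[-0.7,-0.3,0],[0,0,0],0],[[-0.7,-0.3,0],[0,0,0],0],[[-0.7,-0.3,0],[0,0,0],0],[[-0.7,-0.3,0],[0,0,0],0],[[-0.7,-0.3,0],[0,0,0],0],[[-0.7,-0.3,0],[0,0,0],0]]}}

```text
time_s: 22.8
position: [0.4934, -0.1552, 0.1539]
orientation: [0.0, 0.754, 0.657, 0.001]
ft_force: [1.1, 0.1, 0.3]
opening: -0.0
grasp_force: 0.0
```

Run:
```python
from h import *
d=cam("scene"); s=r.sense(); print(s["time_s"],s["position"],s["ft_force"])
p=proj(d,[.5656,.12,.0]).astype(int)
c=d["color"][max(0,p[1]-60):p[1]+50,max(0,p[0]-80):p[0]+63]
W=np.zeros((600,800,3),np.uint8); W[:300,:400]=cv2.resize(c,(400,300),interpolation=cv2.INTER_CUBIC)
t=cam("top")["color"]; W[300:,:800]=cv2.resize(t[150:215,135:308],(800,300),interpolation=cv2.INTER_CUBIC)
W[:300,400:]=cv2.resize(t[:,:],(400,300))
cv2.imwrite("pics/s8.png",cv2.convertScaleAbs(W,alpha=1.5))
```

```text
22.85 [ 0.49411131 -0.15432791  0.15379784] [0.49884835 0.31441918 0.12702763]
```

View pics/s8.png

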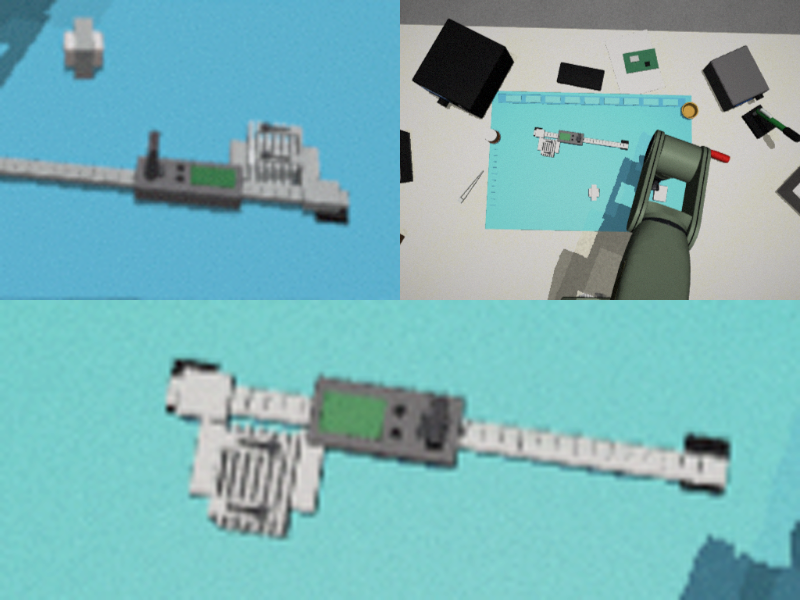

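The sink stands fins up between both closed jaws at about (255,480) in the lower view, close to the beam. The bystanders haven't moved and the arm is clear, so I'm handing it in.

```bash
python3 -c "
from station import r
print(r.sign_off())"
```

```text
the job is handed in; nothing more can be done
None
```

The job is handed in: the heat sink stands fins up by the beam, nipped between both jaws after a hold of over a second at about 8 N (10 N measured push less about 2 N drag), with the block and transformer where they were.

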